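# Lay the fermentation serving tray

### The arm

A 6-joint arm with a two-finger parallel gripper is mounted at the origin on the work surface. World frame = base frame: x ahead of the robot, y to its left, z up, the work surface at z = 0. Lengths are in mm, angles in rad, forces in N, time in s.
With the tool pointing down it reaches from about 350 to 800 mm from the base axis. Payload 7.3 kg.
Tool frame: the origin (TCP) lies midway between the tips of the shut fingers; the grasp point (between the pads) lies arm.hold_point_z behind it (arm.hold_point_z is the distance from the TCP to the grasp point, in mm); z points along the fingers, x is the direction in which the jaws open and shut, and the axes are right-handed (so a half turn about z gives the same grasp; the last joint's range is limited). The gripper opens to 85 mm and grips with 20 to 120 N. Pads are 22 mm wide; open, the fingers measure 114 mm over their backs; the gripper's body (76 mm by 85 mm) begins 54 mm behind the grasp point. The pads swing forward as they close: fully open they stand 13 mm farther back than shut.
Start: joints at [-1.296, 0.342, 1.524, -0, 1.275, -0.146], TCP at [214.481, -479.21, 231.322] pointing down, gripper open.
Joint ranges: [-2.53, 2.53], [-0.77, 2.02], [0.04, 2.7], [-1, 4.14], [0.28, 2.66], [-3.11, 3.11]. Speed limits (rad/s): [2.57, 2.57, 3.14, 3.14, 3.14, 3.14].

### API

Orientations are given as a unit quaternion [w, x, y, z].
In Python, from workcell import arm, eoat, solve_ik, vision, finder gives the robot as it stands. The module is installed in compiled form; this text tells all that it offers. Calls block until the motion is done:
- arm.goto(position, orientation): joint-space move of the TCP to a pose.
- arm.line_to(position, orientation=None, velocity=150, contact_N=None): straight line of the TCP; orientation=None keeps the orientation; velocity is the mean speed in mm/s. With contact_N (N) it stops when the force on the tool has changed by that much, and returns True; else False.
- arm.move_joints(angles): joint-space move.
- eoat.release() and eoat.clamp(f_grip=None): open the fingers fully, or close them until they stop; f_grip is the grip in N (None keeps the last).
- arm.wait(seconds).
- solve_ik(position, orientation): joint angles nearest the present ones, or None.
- vision.read_camera(name): name is "scene" or "top"; returns a dict with "image" (400x640x3 uint8, red, green, blue), "depth" (400x640 float32, mm along the optical axis (not along the pixel's ray), 0 where there is no reading), "intrinsics" (3x3 intrinsics, pixels), "rvec" (rotation vector, rad) and "tvec" (3), from world to camera coordinates, as OpenCV has them. Camera axes: x right, y down, z forward; pixel columns grow to the right and rows downward; lengths in mm; the calibration is good to about 2 mm. A picture is of the moment at which its call begins.
A pose or a line that the arm cannot do raises arm.PlanningError and nothing moves.
- arm.close_job(): hands the job in, once; it reports no verdict.
Trained networks look in the newest picture that a camera, given by its name, has taken for a name from the list of things; names that differ only in an ending like _2 or _b are one class to them, and where a whole thing is asked for, a point or a joint stands for the part that bears it (a point fixed in the world has none). Each returns a list of dicts, best first, with "p" (0 to 1); they miss things now and then, are a little off and sometimes report something else, mostly with a low value. They report only what shows in the picture. A call takes as long as a camera call. They do not tell look-alikes from the thing itself.
- finder.spot_in(camera, name): "centre" ([x, y, z] in mm, in world coordinates, good to about 4 mm: the middle of the surface that is visible of it).
- finder.pinpoint(camera, name): "centre" ([x, y, z] in mm, in world coordinates, good to about 4 mm: a listed point, or the origin of a listed thing).
Readings, each from a call of its own:
- arm.read_time_s(): time.
- arm.read_joint_positions(): joint angles.
- arm.read_joint_vel(): joint speeds.
- arm.read_joint_torque(): joint torques, N m.
- arm.read_tool_pos(): TCP position.
- arm.read_tcp_rot(): TCP orientation.
- arm.read_wrist_force(): force on the tool from outside, world axes, zero at the start.
- arm.read_wrist_torque(): the same for the moment, N m.
- arm.read_width(): opening from 0.0 (shut) to 1.0 (fully open).
Only numpy, scipy, OpenCV 4.12 (cv2) and the standard library are available. Lean on these libraries where they do the work, as an engineer would, in place of code of your own. Each camera call takes 0.05 s, during which the arm holds its last target.

### The job

Get the serving tray ready: stand the small plain brown jar upright in the tray's bamboo ring and then cover it with the white lid that fits it, slip the bamboo tube upright over the tray's post, and lay the short steel tongs on the tongs rest, along it and centred, held between its stubs. Put the jar in the ring before its lid goes on; the other pieces may go in any order. Leave the look-alikes (the wide jar with two ears, the big white lid and the long tongs) where they are.

Things in the scene. Friction and masses are not known exactly. Their poses are not given: they have to be found in the camera images.
- jar: Small plain brown onggi jar, empty, no ears: 62 mm across the belly (straight sided from 22 to 38 mm above its foot), foot 44 mm, neck and rim 46 mm across outside, 60 mm tall, about 160 g. Origin at the centre of its underside, z up. Stands upright on the table at the start. The small lid goes on its rim.
- lid: Small white plastic lid, the one that fits the small jar: 70 mm across, 8 mm thick, its underside hollow 5 mm deep (64 mm across) to go loosely over the jar's rim; round knob 18 mm across, 22 mm high on top (its top 30 mm above the origin). Origin at the centre of the lower edge, z up; lies knob up on the table. On the jar, its origin is 55 mm above the jar's origin.
- holder: Bamboo tube (holder for a rolled mat), open at both ends: 50 mm outside, 38 mm inside, 45 mm tall, about 40 g. Origin at the centre of its lower end, z (the tube's axis) up. Stands upright on the table at the start.
- tongs: Short steel serving tongs, rigid, lying flat: 130 mm long, 22 mm wide over the straight middle (54 mm long), narrower towards both ends, 16 mm high. Origin at mid length and mid width on the underside; x along the length, from the rounded joined end (-x) to the open tips (+x), z up. Either way round on the rest is right.
- ring_seat: Bamboo ring fixed on the tray, the jar's place: 70 mm inside, 80 mm outside, 10 mm high. Origin at its centre on the tray's floor, 6 mm above the table. The tray is fixed, dark wood, 190 x 300 mm, rim 16 mm high. Ring, tongs rest and post stand 95 mm apart in one row along the tray's long middle line (their y axis), in any order, all turned with the tray.
- tongs_rest: Bamboo tongs rest fixed on the tray: two cross bars 12 mm thick, 62 mm wide, at x = +-40 mm, tops 14 mm above the origin; on each two stubs 10 mm higher, 46 mm apart inside. The tongs lie along x on both bars between the stubs. Between the bars only a strip 6 mm high, so fingers fit there. Origin at its centre on the tray's floor, 6 mm above the table.
- post: Upright bamboo post fixed on the tray, the tube's place: 18 mm across, on a flat disc 64 mm across and 4 mm thick; tip 40 mm above the origin. Origin at the disc's centre on the tray's floor, 6 mm above the table. The tube goes over the post and stands on the disc, its lower end 4 mm above the origin.
- jar_eared: Look-alike to leave: wide brown onggi jar with two small ears at its sides (+y and -y), 84 mm across the belly, 104 mm over the ears, 60 mm tall. Origin at the centre of its underside.
- lid_big: Look-alike to leave: big white plastic lid, 100 mm across, 8 mm thick, with a knob 22 mm across and 22 mm high on top. Origin at the centre of its lower edge.
- tongs_long: Look-alike to leave: long steel tongs, 200 mm long, 22 mm wide, 16 mm high, lying flat. Origin at mid length on the underside, x along the length.
Mind the look-alikes: they are no part of the job. Leave any pink or turquoise look-alike of the lid alone. Leave any blue look-alike of the holder alone.

How it is judged:
By the outcome, as a careful person would: the job done as asked, in the order asked, and still so for the second after the job is handed in, with the robot touching nothing.
It also fails if it takes over 118 s, if anything falls off the work surface, if the arm or the gripper's body presses on something with over 40 N, if the wrist force passes 120 N, or if a joint passes its speed limit or range.

## Working session

There is one attempt and no reset: what is moved stays moved. The work goes in short steps, each a Python script; the robot and the scene stay as the last script left them, time stands still between calls to the robot, and variables do not carry over. Pictures are saved under pics/ and viewed, and the job is handed in when it is done.

```bash
mkdir -p pics; ls
cat > h.py <<'E'
import numpy as np,cv2
from workcell import arm,eoat,solve_ik,vision,finder
def cam(n):
    c=vision.read_camera(n);c['R']=cv2.Rodrigues(np.array(c['rvec'],float))[0];c['t']=np.array(c['tvec'],float).reshape(3);c['K']=np.array(c['intrinsics']);return c
def cloud(c):
    d=c['depth'].astype(float);h,w=d.shape;v,u=np.mgrid[:h,:w];K=c['K']
    P=np.stack([(u-K[0,2])/K[0,0]*d,(v-K[1,2])/K[1,1]*d,d],-1)
    W=(P-c['t'])@c['R'];W[d<=0]=np.nan;return W
def proj(c,p):
    q=c['R']@np.array(p,float)+c['t'];q=c['K']@q;return q[:2]/q[2]
def save(n,im): cv2.imwrite('pics/'+n,np.ascontiguousarray(im[:,:,::-1]))
def down(a):  # tool z down, tool x at world angle a
    return [0.0,float(np.cos(a/2)),float(np.sin(a/2)),0.0]
E
python3 - <<'E'
from h import *
for n in('scene','top'):
    c=cam(n);save(n+'0.png',c['image']);np.savez('/tmp/%s0.npz'%n,**{k:c[k] for k in c})
    print(n,'campos',-c['R'].T@c['t'])
    for o in ['jar','lid','holder','tongs','ring_seat','tongs_rest','post']:
        print(o,[(np.round(x['centre']).tolist(),round(x['p'],2)) for x in finder.pinpoint(n,o)][:4])
print(arm.hold_point_z,arm.read_time_s(),arm.read_tcp_rot(),arm.read_width())
E
```

```text
pics
scene campos [1468.32545108  -34.66030689  630.92445592]
jar [([357.0, 266.0, 4.0], 0.61)]
lid [([741.0, -290.0, 3.0], 0.96), ([651.0, -408.0, 3.0], 0.84), ([599.0, -289.0, -3.0], 0.82), ([372.0, -268.0, 2.0], 0.56)]
holder [([423.0, -50.0, 4.0], 0.91), ([404.0, 33.0, 2.0], 0.53)]
tongs [([433.0, 422.0, -3.0], 0.7)]
ring_seat [([644.0, -134.0, 6.0], 0.69), ([421.0, -54.0, 7.0], 0.67)]
tongs_rest [([637.0, -41.0, 8.0], 0.66)]
post [([628.0, 58.0, 9.0], 0.84)]
top campos [ 347.14930375    8.73245387 1037.28414857]
jar [([360.0, 265.0, -1.0], 0.77)]
lid [([740.0, -288.0, -1.0], 0.93), ([649.0, -405.0, 4.0], 0.79), ([600.0, -292.0, 2.0], 0.6)]
holder [([409.0, 36.0, 2.0], 0.52), ([424.0, -55.0, -2.0], 0.47)]
tongs [([439.0, 423.0, -2.0], 0.57)]
ring_seat [([648.0, -133.0, 1.0], 0.7)]
tongs_rest [([640.0, -42.0, 5.0], 0.61)]
post [([624.0, 54.0, 6.0], 0.72)]
18.700000000000003 0.8 [ 1.70535228e-05  8.39188170e-01 -5.43841165e-01  5.18704243e-05] 0.9950893910763072
```

View pics/scene0.png

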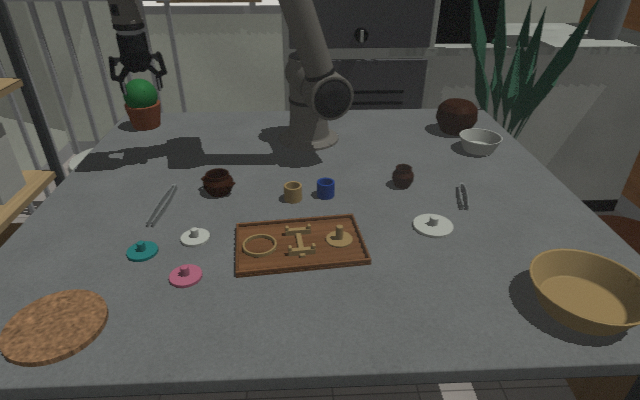

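View pics/top0.png

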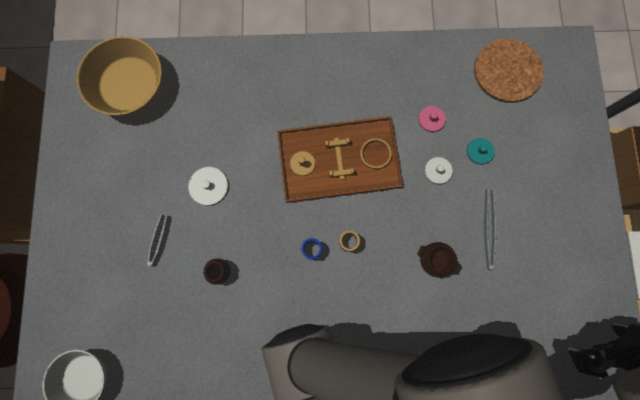

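The top view shows these candidates:
- **Jars:** plain one at (217,271), eared one at (439,260). I take the plain one.
- **White lids:** small at (439,170), big at (208,186). Pink at (432,119) and turquoise at (481,151) are to be left.
- **Tubes:** bamboo at (349,240), blue at (312,249).
- **Tongs:** short at (158,240), long at (490,230).

Next I measure and confirm with an enlarged crop.

Run:
```python
from h import *
c={k:v for k,v in np.load('/tmp/top0.npz').items()}
s={k:v for k,v in np.load('/tmp/scene0.npz').items()}
W=cloud(c);S=cloud(s)
print('table z', np.nanmedian(W[200:220,240:280,2]),np.nanmedian(S[300:320,300:400,2]))
im=c['image']
tiles=[]
for (u,v) in [(217,271),(439,170),(349,240),(158,240),(439,260),(208,186)]:
    t=cv2.resize(im[v-32:v+32,u-32:u+32],(256,256),interpolation=cv2.INTER_CUBIC);tiles.append(t)
save('crops.png',np.vstack([np.hstack(tiles[:3]),np.hstack(tiles[3:])]))
save('tray.png',cv2.resize(im[110:210,270:410],(770,550),interpolation=cv2.INTER_CUBIC))
def reg(name,W,box,zlo,zhi):
    m=(W[...,0]>box[0])&(W[...,0]<box[1])&(W[...,1]>box[2])&(W[...,1]<box[3])&(W[...,2]>zlo)&(W[...,2]<zhi)
    p=W[m]
    if len(p)<5: print(name,'few',len(p));return
    r=cv2.minAreaRect(p[:,:2].astype(np.float32)); (cc,rad)=cv2.minEnclosingCircle(p[:,:2].astype(np.float32))
    print(name,len(p),'rect',np.round(r[0],1),np.round(r[1],1),round(r[2],1),'circ',np.round(cc,1),round(rad,1),'z',np.round(np.percentile(p[:,2],[5,50,95]),1))
for nm,w in(('top',W),('scene',S)):
    print(nm)
    reg('jarrim',w,(310,410,215,315),52,75)
    reg('jar',w,(310,410,215,315),10,75)
    reg('lidW',w,(560,640,-330,-250),4,40); reg('lidknob',w,(560,640,-330,-250),18,40)
    reg('holder',w,(385,465,-90,-15),34,60)
    reg('holderall',w,(385,465,-90,-15),10,60)
    reg('tongs',w,(340,530,370,470),7,40)
    reg('tray',w,(520,760,-230,150),13,60)
    reg('postdisc',w,(580,670,15,100),8,20);reg('posttip',w,(580,670,15,100),35,60)
    reg('stubs',w,(580,700,-90,5),25,50)
    reg('ring',w,(590,700,-185,-85),12,30)
    reg('biglid',w,(480,600,220,350),5,40)
```

```text
table z 0.34601942767663696 0.3610994866414444
top
jarrim 122 rect [355.4 263. ] [44.7 43.8] 89.1 circ [356.6 263.8] 23.7 z [53.9 59.2 62.8]
jar 432 rect [355.4 263.7] [59.2 60.5] 0.2 circ [356.  263.8] 31.2 z [13.1 44.  61.6]
lidW 580 rect [ 599.8 -289. ] [73.6 75.5] 4.1 circ [ 600.1 -288.1] 48.4 z [ 5.3  8.5 28.8]
lidknob 48 rect [ 597.2 -292. ] [16.1 16.7] 76.4 circ [ 597.1 -292.6] 8.8 z [21.  29.5 33.3]
holder 151 rect [420.9 -56. ] [47.1 47.7] 43.2 circ [421.3 -56.5] 24.9 z [39.6 45.2 48.1]
holderall 183 rect [420.9 -55.9] [47.1 47.9] 43.2 circ [421.2 -56.4] 25.0 z [21.2 44.5 47.9]
tongs 286 rect [435.3 413.1] [ 38.5 129.9] 82.0 circ [436.8 423.4] 65.0 z [ 8.2 14.3 18.4]
tray 1396 rect [634.6 -39.6] [190.7 300. ] 6.1 circ [634.3 -39.4] 175.1 z [13.5 16.5 30.5]
postdisc 488 rect [625.2  57.1] [83.7 90.5] 88.7 circ [624.3  61.3] 56.9 z [ 8.2 10.  13.3]
posttip 45 rect [623.3  54.7] [15.3 14.6] 86.5 circ [624.6  54.9] 8.9 z [36.9 45.3 49.7]
stubs 59 rect [634.5 -39.5] [90.6 60.9] 6.4 circ [634.5 -38.5] 54.0 z [25.5 29.2 32.3]
ring 228 rect [ 647.5 -145.3] [ 77.6 102.4] 18.2 circ [ 
[... 611 characters left out ...]
4.3 -54.2] [49.3 50.7] 68.4 circ [423.6 -55.3] 27.6 z [12.9 34.  46.1]
tongs 111 rect [440.1 420.6] [ 23.1 130.9] 74.0 circ [441.  423.7] 65.8 z [ 8.9 14.8 17.7]
tray 1540 rect [636.7 -37.8] [195.6 299.3] 6.3 circ [638.3 -38.3] 175.8 z [13.4 16.4 30.7]
postdisc 344 rect [625.   57.8] [88.2 82.3] 1.3 circ [629.6  58. ] 54.7 z [ 8.3 10.4 13.3]
posttip 51 rect [628.8  56.3] [16.1 17.1] 54.9 circ [628.2  55.9] 9.7 z [36.6 44.  47.1]
stubs 65 rect [635.5 -38.3] [93.9 61.8] 6.0 circ [635.8 -38.5] 54.7 z [25.3 29.  31.5]
ring 258 rect [ 649.4 -141.9] [81.8 96.5] 11.3 circ [ 657.9 -143.1] 54.9 z [12.5 15.7 18.2]
biglid 548 rect [562.5 299.2] [74.8 99.3] 0.5 circ [572.3 298.7] 50.6 z [ 6.4  8.5 28.5]
```

```bash
echo
```

```text
(no output)
```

View pics/crops.png

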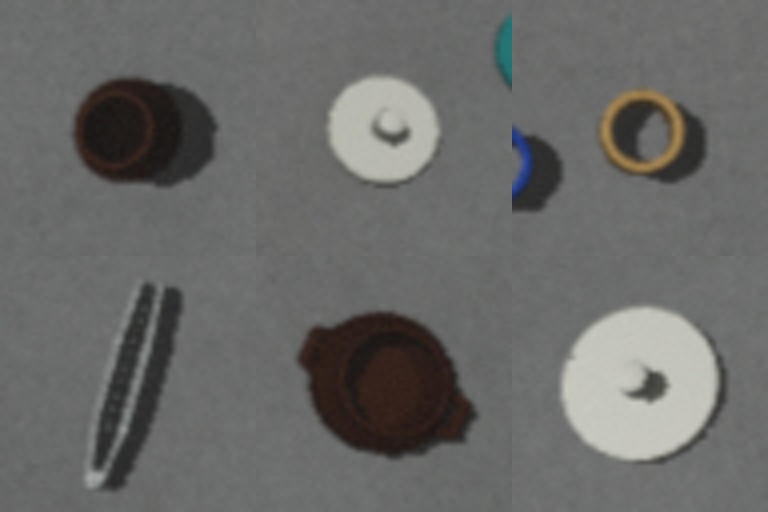

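View pics/tray.png

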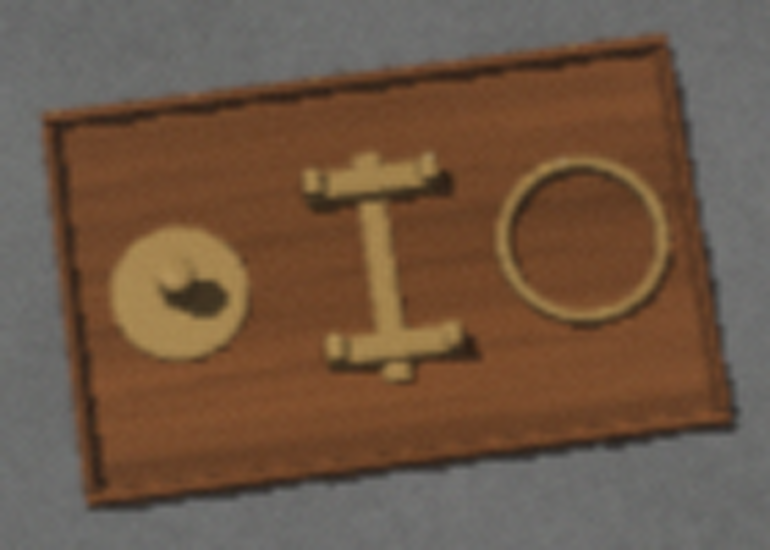

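The crops confirm the plain jar, small white lid, bamboo tube and short tongs (130 mm long). The tray row reads post, rest, ring, with the tray turned about 6.2°. Next I refine the tongs pose and check that the planned poses are reachable.

Run:
```python
from h import *
for n,(u0,u1,v0,v1) in (('top',(135,180,205,275)),('scene',(450,475,178,215))):
    c={k:v for k,v in np.load('/tmp/%s0.npz'%n).items()}
    g=cv2.cvtColor(c['image'],cv2.COLOR_RGB2GRAY)[v0:v1,u0:u1].astype(float)
    m=g>np.median(g)+22
    v,u=np.nonzero(m);
    uv=np.c_[u+u0,v+v0].astype(float)
    # intersect z=12
    K=c['K'];r=np.c_[(uv-[K[0,2],K[1,2]])/[K[0,0],K[1,1]],np.ones(len(uv))]@c['R'];o=-c['R'].T@c['t']
    P=o+r*((14-o[2])/r[:,2])[:,None];P=P[:,:2]
    d=np.linalg.norm(P-np.median(P,0),axis=1);P=P[d<80]
    rr=cv2.minAreaRect(P.astype(np.float32));a=np.linalg.svd(P-P.mean(0))[2][0]
    print(n,len(P),rr,'pca',np.degrees(np.arctan2(a[1],a[0])),P.mean(0))
th=np.radians(6.2)
for p,a in (((438,422,3),np.radians(74)),((635.6,-39,23),th+np.pi/2),((422.5,-55.3,10),0),((625.5,55.5,20),th),((358,264.5,11),0),((646,-133,17),th),((600,-290.5,10),th)):
    for k in(0,np.pi,-np.pi):
        q=solve_ik(list(p),down(a+k)); print(p,None if q is None else np.round(q,2))
```

```text
top 21 ((416.1681823730469, 426.50054931640625), (20.12498664855957, 85.01547241210938), 77.67304229736328) pca 162.8869076186151 [389.53691375 433.27497902]
scene 0 ((0.0, 0.0), (0.0, 0.0), 0.0) pca 0.0 [nan nan]
(438, 422, 3) [ 0.64  0.74  1.53 -0.    0.87 -0.65]
(438, 422, 3) [ 0.64  0.74  1.53 -0.    0.87  2.49]
(438, 422, 3) [ 0.64  0.74  1.53 -0.    0.87  2.49]
(635.6, -39, 23) [-0.18  0.76  1.42 -0.    0.96 -1.86]
(635.6, -39, 23) [-0.18  0.76  1.42 -0.    0.96  1.28]
(635.6, -39, 23) [-0.18  0.76  1.42 -0.    0.96  1.28]
(422.5, -55.3, 10) [-0.31  0.51  2.04 -0.    0.59 -0.31]
(422.5, -55.3, 10) [-0.31  0.51  2.04 -0.    0.59  2.83]
(422.5, -55.3, 10) [-0.31  0.51  2.04 -0.    0.59  2.83]
(625.5, 55.5, 20) [-0.03  0.75  1.45 -0.    0.94 -0.14]
(625.5, 55.5, 20) [-0.03  0.75  1.45 -0.    0.94  3.  ]
(625.5, 55.5, 20) [-0.03  0.75  1.45 -0.    0.94  3.  ]
(358, 264.5, 11) [ 0.46  0.53  1.99 -0.    0.62  0.46]
(358, 264.5, 11) [ 0.46  0.53  1.99 -0.    0.62 -2.68]
(358, 264.5, 11) [ 0.46  0.53  1.99 -0.    0.62 -2.68]
(646, -133, 17) [-0.32  0.8   1.35 -0.    0.99 -0.43]
(646, -133, 17) [-0.32  0.8   1.35 -0.    0.99  2.71]
(646, -133, 17) [-0.32  0.8   1.35 -0.    0.99  2.71]
(600, -290.5, 10) [-0.57  0.82  1.33 -0.    0.99 -0.67]
(600, -290.5, 10) [-0.57  0.82  1.33 -0.    0.99  2.47]
(600, -290.5, 10) [-0.57  0.82  1.33 -0.    0.99  2.47]
  return _methods._mean(a, axis=axis, dtype=dtype,
  ret = um.true_divide(
<stdin>:12: RuntimeWarning: Mean of empty slice.
<stdin>:13: RuntimeWarning: Mean of empty slice.
```

Run:
```python
from h import *
T=[]
for n in ('top','scene'):
    c={k:v for k,v in np.load('/tmp/%s0.npz'%n).items()}
    W=cloud(c)
    m=(W[...,0]>340)&(W[...,0]<530)&(W[...,1]>385)&(W[...,1]<460)&(W[...,2]>11)&(W[...,2]<40)
    p=W[m][:,:2]; a=np.linalg.svd(p-p.mean(0))[2][0]; a=a*np.sign(a[0]); pr=(p-p.mean(0))@a; b=np.array([-a[1],a[0]]);pb=(p-p.mean(0))@b
    mid=p.mean(0)+a*(pr.max()+pr.min())/2+b*(np.percentile(pb,3)+np.percentile(pb,97))/2
    print(n,len(p),np.degrees(np.arctan2(a[1],a[0])),mid,np.ptp(pr),np.ptp(pb))
    k=8
    u,v=proj(c,[438,422,14]).astype(int)
    im=cv2.resize(c['image'][v-36:v+36,u-24:u+24],None,fx=k,fy=k,interpolation=cv2.INTER_CUBIC)
    th=np.radians(-15.5);R=np.array([[np.cos(th),-np.sin(th)],[np.sin(th),np.cos(th)]])
    pts=[(proj(c,list(R@np.array(q)+[438.5,422])+[14])-[u-24,v-36]+.5)*k for q in((-65,-4),(-65,4),(-27,11),(27,11),(65,4),(65,-4),(27,-11),(-27,-11))]
    cv2.polylines(im,[np.int32(pts)],True,(255,0,0),1);T.append(im)
save('tongsfit.png',np.hstack(T))
```

```text
top 224 -13.2311311820958 [436.63934031 418.81468672] 127.97170507161357 25.631385021776136
scene 85 -15.304025192489217 [439.54099156 420.89383519] 129.75179737189114 23.20200890507337
```

View pics/tongsfit.png

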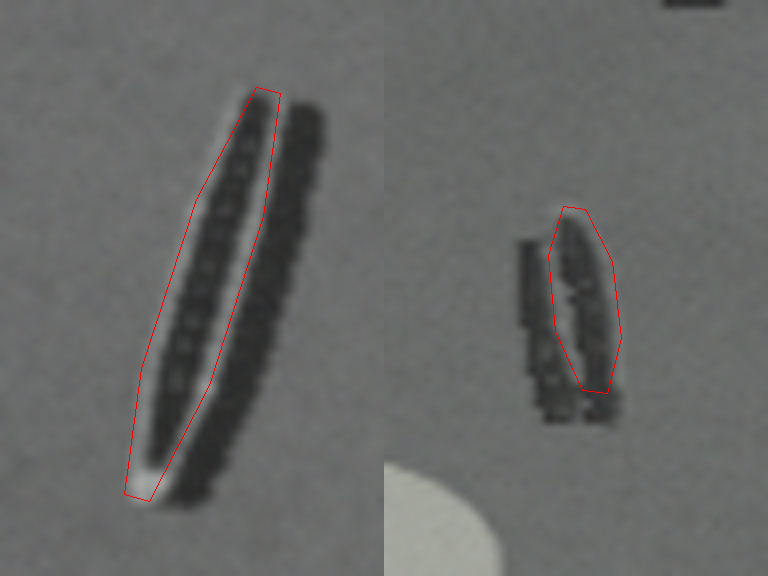

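The outline fits in length but needs to move about 2 mm in -y. I use (438.5, 420) at -15° and pick the tongs.

```bash
cat >> h.py <<'E'
TH=np.radians(6.2);D=np.degrees
REST=np.array([635.6,-38.9]);YA=np.array([-np.sin(TH),np.cos(TH)])
POST=REST+95*YA;RING=REST-95*YA
def st(s): print(s,'t',round(arm.read_time_s(),1),'tcp',np.round(arm.read_tool_pos(),1),'w',round(arm.read_width(),3),'F',np.round(arm.read_wrist_force(),1))
E
python3 - <<'E'
from h import *
a=np.radians(75)
arm.goto([438.5,420,80],down(a));st('above')
hit=arm.line_to([438.5,420,3],velocity=100,contact_N=8);st(f'low {hit}')
eoat.clamp(40);st('clamped')
arm.line_to([438.5,420,120],velocity=150);st('up')
arm.goto([REST[0],REST[1],120],down(TH+np.pi/2));st('over')
for n in('scene','top'):
    c=cam(n);u,v=proj(c,[REST[0],REST[1],60]).astype(int);save('t1%s.png'%n,cv2.resize(c['image'][max(v-80,0):v+60,u-90:u+90],(720,560),interpolation=cv2.INTER_CUBIC))
E
```

```text
above t 4.1 tcp [439.1 419.4  80.1] w 1.003 F [-0.   0.5  0.5]
low False t 5.0 tcp [438.9 420.3   3.6] w 1.001 F [-0.   1.1  0. ]
clamped t 5.6 tcp [438.8 420.2   3.4] w 0.246 F [-0.1  0.2  3.2]
up t 6.5 tcp [437.9 419.6 119. ] w 0.248 F [ 0.4 -0.7 -1.1]
over t 8.4 tcp [635.5 -37.8 119.9] w 0.246 F [-0.4  0.3 -0.4]
```

View pics/t1scene.png

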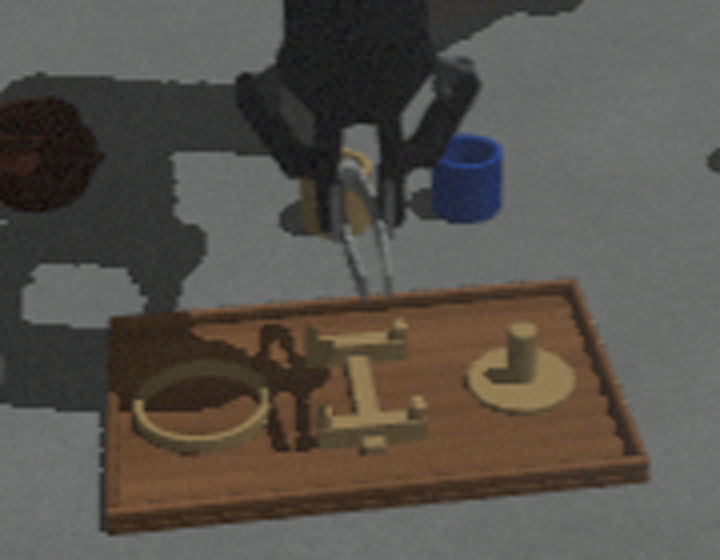

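View pics/t1top.png

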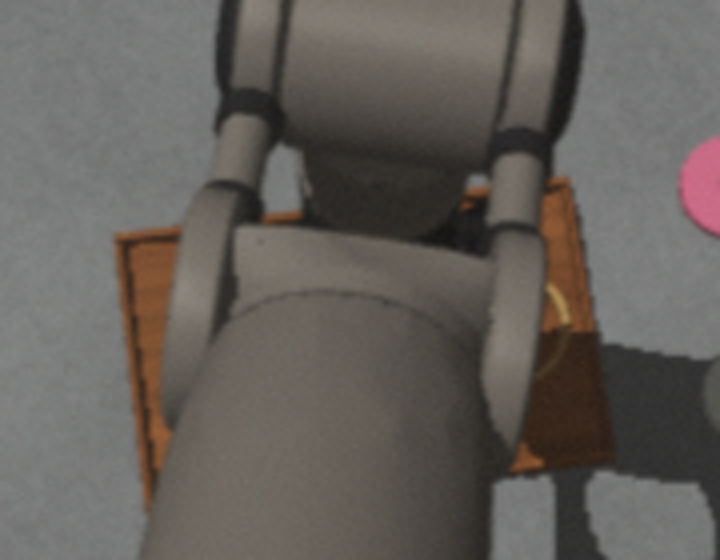

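The tongs are held level and line up with the rest (scene crop around (365,230)). Lowering them now.

Run:
```python
from h import *
hit=arm.line_to([REST[0],REST[1],40],velocity=120);st('40')
hit=arm.line_to([REST[0],REST[1],22],velocity=30,contact_N=5);st(f'low {hit}')
eoat.release();st('rel')
arm.line_to([REST[0],REST[1],130],velocity=150)
H=[422.5,-55.3]
arm.goto([H[0],H[1],130],down(0));st('overtube')
c=cam('scene');u,v=proj(c,[REST[0],REST[1],20]).astype(int);save('t2.png',cv2.resize(c['image'][v-70:v+50,u-90:u+70],(720,540),interpolation=cv2.INTER_CUBIC));np.savez('/tmp/s2.npz',**c)
```

```text
40 t 9.3 tcp [636.2 -38.9  40.7] w 0.245 F [ 0.8 -0.2 -0.8]
low True t 9.8 tcp [635.4 -38.9  23.4] w 0.247 F [-0.8 -0.5  6. ]
rel t 10.5 tcp [634.9 -38.8  22.7] w 1.0 F [-0.1  0.9  0.3]
overtube t 12.7 tcp [423.  -55.4 129.9] w 0.997 F [-0.8  0.1 -0.5]
```

View pics/t2.png

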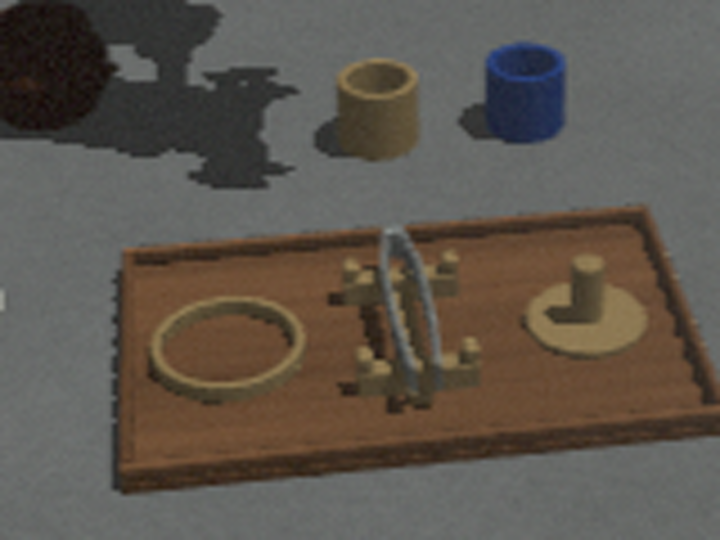

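Run:
```python
from h import *
c={k:v for k,v in np.load('/tmp/s2.npz').items()}
W=cloud(c);L=(W[...,:2]-REST)@np.array([[np.cos(TH),-np.sin(TH)],[np.sin(TH),np.cos(TH)]])
m=(abs(L[...,0])<110)&(abs(L[...,1])<18)&(W[...,2]>25)&(W[...,2]<50)
p=L[m];print(len(p),p[:,0].min(),p[:,0].max(),np.percentile(p[:,1],[2,50,98]))
a=np.polyfit(p[:,0],p[:,1],1);print(a)
st=(abs(L[...,0])<60)&(abs(L[...,1])<35)&(abs(L[...,1])>19)&(W[...,2]>23)&(W[...,2]<50);q=L[st];print('stubs',len(q),q.min(0),q.max(0))
k=6;u,v=proj(c,[REST[0],REST[1],20]).astype(int)
im=cv2.resize(c['image'][v-40:v+40,u-50:u+50],None,fx=k,fy=k,interpolation=cv2.INTER_CUBIC)
R=np.array([[np.cos(TH),-np.sin(TH)],[np.sin(TH),np.cos(TH)]])
def pl(q,z,col):
    pts=[(proj(c,list(R@np.array(x)+REST)+[z])-[u-50,v-40]+.5)*k for x in q];cv2.polylines(im,[np.int32(pts)],True,col,1)
pl(((-65,-4),(-65,4),(-27,11),(27,11),(65,4),(65,-4),(27,-11),(-27,-11)),36,(255,0,0))
for s in(-1,1): pl(((s*40-6,-31),(s*40+6,-31),(s*40+6,31),(s*40-6,31)),20,(0,255,0))
save('t3.png',im)
```

```text
170 -62.810616050701576 65.57110515832589 [-10.35395974  -1.40128938  10.86364161]
[0.00049938 0.10850681]
stubs 76 [-49.23386874 -30.59505566] [49.56510829 31.0196199 ]
```

View pics/t3.png

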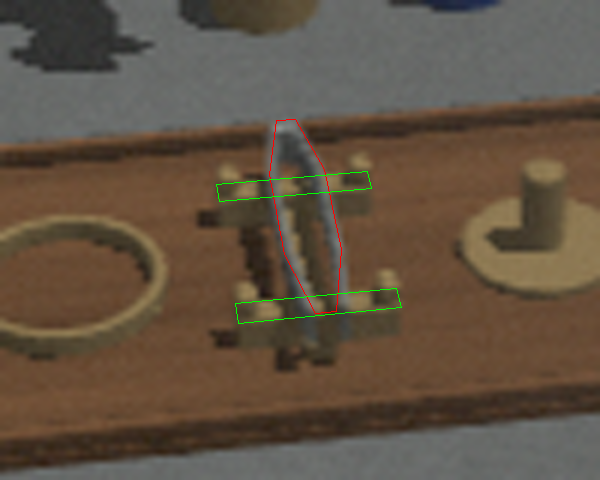

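The depth check puts the tongs centred within about 1.5 mm in both directions, with a yaw error under 0.1°, and lying between the stubs. Next is the tube.

Run:
```python
from h import *
H=[422.5,-55.3]
hit=arm.line_to([H[0],H[1],8],velocity=120,contact_N=10);st(f'low {hit}')
eoat.clamp(30);st('clamp')
arm.line_to([H[0],H[1],130],velocity=150);st('up')
arm.goto([*POST,130],down(TH));st('over')
arm.line_to([*POST,75],velocity=120)
c=cam('scene');u,v=proj(c,[*POST,40]).astype(int);save('p1.png',cv2.resize(c['image'][v-70:v+50,u-80:u+80],(720,540),interpolation=cv2.INTER_CUBIC))
```

```text
low False t 13.9 tcp [422.9 -55.4   8.4] w 1.002 F [-0.5 -0.3 -0.1]
clamp t 14.4 tcp [422.8 -55.4   8.6] w 0.588 F [-2.3  0.6  6.1]
up t 15.3 tcp [421.9 -55.1 129.3] w 0.584 F [-0.2 -0.   0.1]
over t 16.2 tcp [624.2  55.  129.1] w 0.585 F [-0.6 -0.4 -0.7]
```

View pics/p1.png

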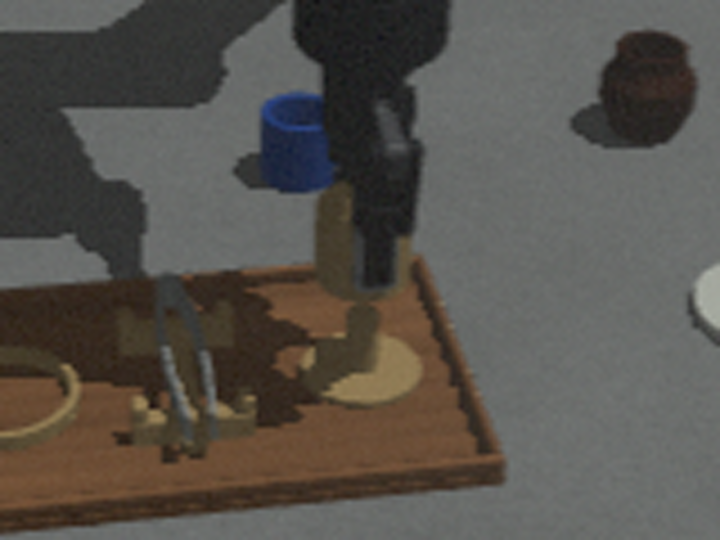

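The tube hangs upright over the post (crop (362,320)). Lowering.

Run:
```python
from h import *
hit=arm.line_to([*POST,30],velocity=60,contact_N=8);st(f'mid {hit}')
if not hit:
    hit=arm.line_to([*POST,17.5],velocity=25,contact_N=5);st(f'low {hit}')
if arm.read_tool_pos()[2]<21:
    eoat.release();st('rel')
    arm.line_to([*POST,130],velocity=150)
    J=[358,264.5]
    arm.goto([*J,130],down(0));st('overjar')
    c=cam('scene');np.savez('/tmp/s3.npz',**c);u,v=proj(c,[*POST,30]).astype(int);save('p2.png',cv2.resize(c['image'][v-70:v+50,u-80:u+80],(720,540),interpolation=cv2.INTER_CUBIC))
    W=cloud(c);p=W[(abs(W[...,0]-POST[0])<45)&(abs(W[...,1]-POST[1])<45)&(W[...,2]>44)&(W[...,2]<70)];print(len(p),p.min(0),p.max(0))
```

```text
mid False t 17.8 tcp [625.6  55.5  30.3] w 0.583 F [-0.   0.1 -0.5]
low True t 18.3 tcp [625.3  55.6  18.7] w 0.587 F [-0.1 -0.2  4.4]
rel t 18.7 tcp [624.7  55.6  17.9] w 1.0 F [-0.4  0.6 -0.5]
overjar t 20.9 tcp [359.1 264.4 130.1] w 1.004 F [ 0.5 -0.3 -0.6]
232 [601.02369948  30.99626316  44.2368914 ] [652.98839717  79.07185579  57.61358832]
```

View pics/p2.png

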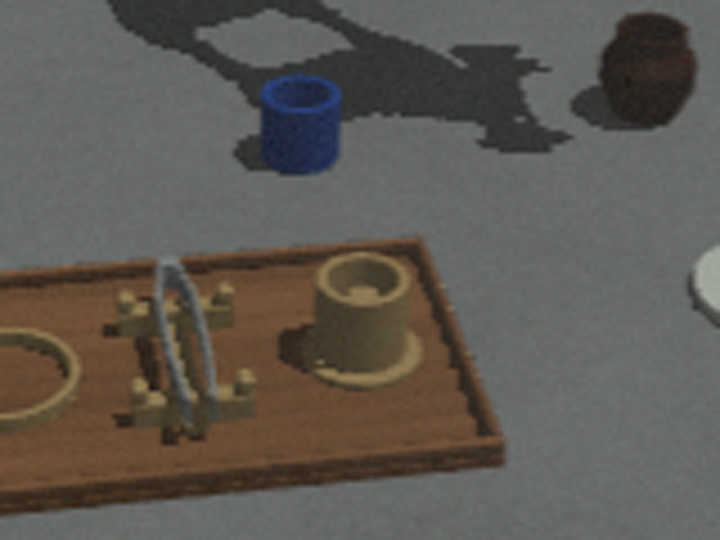

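The tube stands over the post on the disc (crop (362,310)). Now the jar.

Run:
```python
from h import *
J=[358,264.5]
hit=arm.line_to([*J,11],velocity=100,contact_N=8);st(f'low {hit}')
if not hit:
    eoat.clamp(40);st('clamp')
    arm.line_to([*J,140],velocity=130);st('up')
    arm.goto([*RING,140],down(TH));st('over')
    arm.line_to([*RING,60],velocity=120)
    c=cam('scene');u,v=proj(c,[*RING,40]).astype(int);save('j1.png',cv2.resize(c['image'][v-70:v+50,u-80:u+80],(720,540),interpolation=cv2.INTER_CUBIC))
```

```text
low False t 22.3 tcp [358.4 264.7  11.4] w 0.998 F [0.1 0.8 0.5]
clamp t 22.7 tcp [358.2 264.7  12.1] w 0.701 F [-2.6 -1.  11.5]
up t 23.8 tcp [357.5 264.2 139.3] w 0.696 F [-0.  -0.4 -1.9]
over t 25.6 tcp [ 645.8 -131.9  140.1] w 0.698 F [-0.2 -0.3 -0.8]
```

View pics/j1.png

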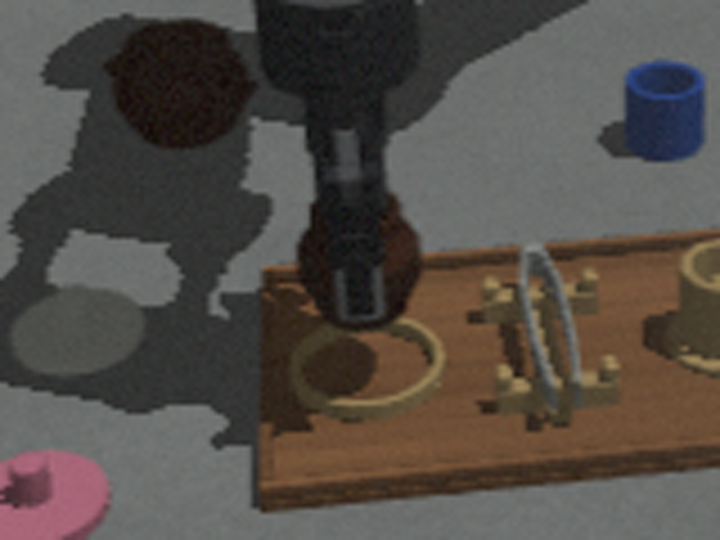

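Run:
```python
from h import *
hit=arm.line_to([*RING,26],velocity=60,contact_N=8);st(f'mid {hit}')
if not hit:
    hit=arm.line_to([*RING,16.5],velocity=25,contact_N=6);st(f'low {hit}')
if arm.read_tool_pos()[2]<20.5:
    eoat.release();st('rel')
    arm.line_to([*RING,140],velocity=120)
    arm.goto([600,-290.5,120],down(TH));st('overlid')
    for n in('scene','top'):
        c=cam(n);np.savez('/tmp/%s4.npz'%n,**c);u,v=proj(c,[*RING,40]).astype(int);save('j2%s.png'%n,cv2.resize(c['image'][v-70:v+50,u-80:u+80],(720,540),interpolation=cv2.INTER_CUBIC))
        W=cloud(c);p=W[(abs(W[...,0]-RING[0])<45)&(abs(W[...,1]-RING[1])<45)&(W[...,2]>58)&(W[...,2]<80)]
        if len(p): print(n,len(p),p.min(0),p.max(0),cv2.minEnclosingCircle(p[:,:2].astype(np.float32)))
```

```text
mid False t 27.2 tcp [ 646.  -133.4   26. ] w 0.7 F [-0.6  0.7 -2.6]
low True t 27.6 tcp [ 646.2 -133.3   18.3] w 0.7 F [-1.8  0.3  5.5]
rel t 27.9 tcp [ 645.3 -133.1   16.8] w 0.999 F [-0.4 -0.6  0.1]
overlid t 29.8 tcp [ 599.8 -290.4  119.4] w 1.006 F [ 1.1  0.6 -0.4]
scene 163 [ 622.26272938 -153.77388357   58.03051314] [ 670.12278708 -109.58469995   68.50550744] ((646.5588989257812, -131.8769073486328), 24.296674728393555)
top 113 [ 621.16645979 -154.77394558   58.16534622] [ 666.62102135 -110.67922983   70.66391485] ((643.9569702148438, -133.2769012451172), 23.162681579589844)
```

View pics/j2scene.png

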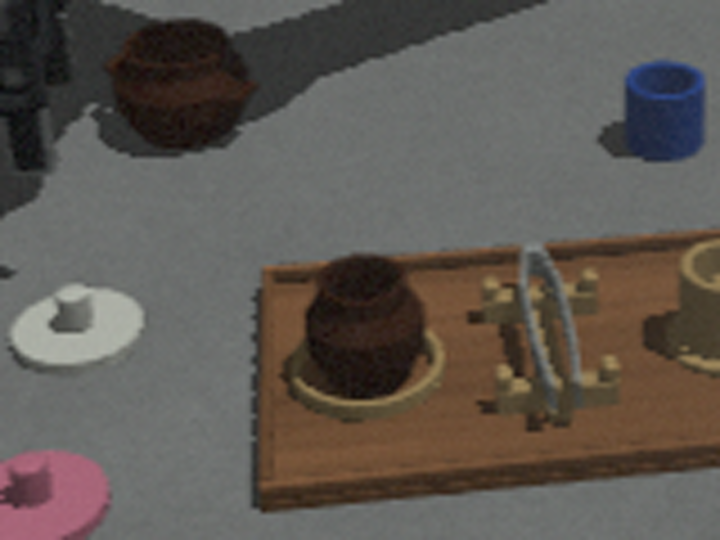

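View pics/j2top.png

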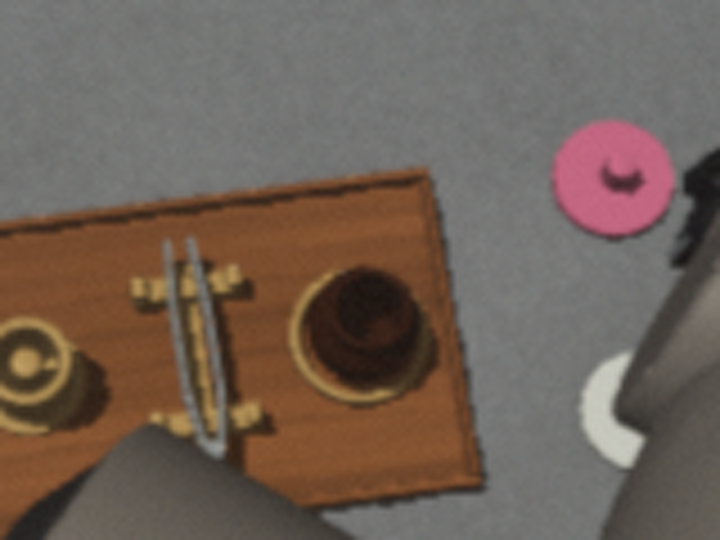

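The jar stands upright in the ring with its rim at z≈66, centred at about (645.5,-132.7). Next I grasp the white lid by its knob.

Run:
```python
from h import *
L=[599.5,-290]
hit=arm.line_to([*L,11],velocity=100,contact_N=8);st(f'low {hit}')
eoat.clamp(30);st('clamp')
arm.line_to([*L,160],velocity=130);st('up')
arm.goto([645.5,-132.8,160],down(TH));st('over')
arm.line_to([645.5,-132.8,95],velocity=100);st('95')
c=cam('scene');u,v=proj(c,[*RING,60]).astype(int);save('l1.png',cv2.resize(c['image'][v-70:v+50,u-80:u+80],(720,540),interpolation=cv2.INTER_CUBIC))
W=cloud(c);m=(abs(W[...,0]-645)<60)&(abs(W[...,1]+133)<60)&(W[...,2]>78)&(W[...,2]<110)&(c['image'].min(-1)>100)
p=W[m];print(len(p),p.min(0),p.max(0),cv2.minEnclosingCircle(p[:,:2].astype(np.float32)))
```

```text
low False t 31.1 tcp [ 600.  -290.3   11.8] w 0.999 F [-0.6 -0.6  0.2]
clamp t 31.8 tcp [ 599.6 -290.1   11.2] w 0.194 F [-0.3  0.1  1.5]
up t 33.1 tcp [ 599.1 -289.7  158.9] w 0.194 F [-0.6 -0.8  0.4]
over t 33.8 tcp [ 645.4 -132.6  159.5] w 0.191 F [-0.3  0.3 -0.3]
95 t 34.6 tcp [ 645.9 -133.2   95.6] w 0.192 F [0.2 0.9 0.1]
185 [ 613.75039904 -142.40234799   85.9146183 ] [ 681.30628588 -100.93012521  109.21732596] ((647.5235595703125, -126.7789077758789), 33.9369010925293)
```

View pics/l1.png

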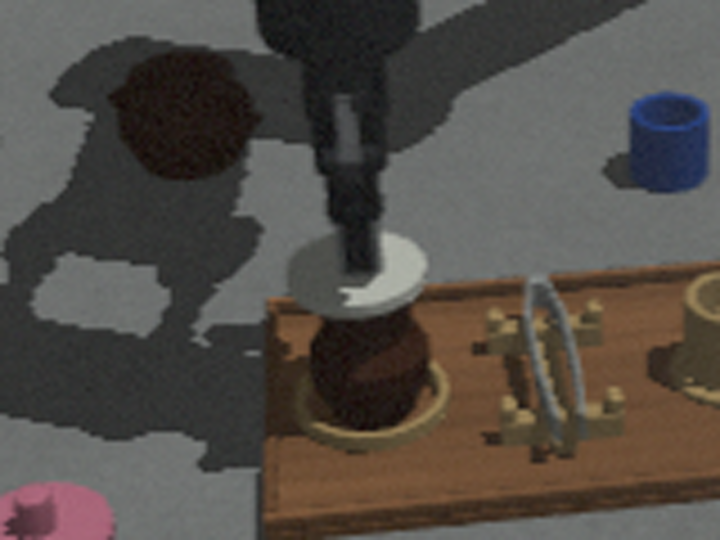

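The lid is held level above the jar. Lowering; contact is expected at TCP z≈72.

Run:
```python
from h import *
hit=arm.line_to([645.5,-132.8,70.5],velocity=25,contact_N=4);st(f'low {hit}')
if arm.read_tool_pos()[2]<75:
    eoat.release();st('rel')
    arm.line_to([645.5,-132.8,170],velocity=120)
    arm.goto([480,-330,220],down(TH));st('away')
    for n in('scene','top'):
        c=cam(n);np.savez('/tmp/%s5.npz'%n,**c);u,v=proj(c,[*REST,40]).astype(int);save('f%s.png'%n,cv2.resize(c['image'][v-60:v+60,u-90:u+80],(765,540),interpolation=cv2.INTER_CUBIC))
        W=cloud(c)
        near=(abs(W[...,0]-RING[0])<50)&(abs(W[...,1]-RING[1])<50)
        p=W[near&(W[...,2]>60)&(W[...,2]<78)&(c['image'].min(-1)>70)];k=W[near&(W[...,2]>82)&(W[...,2]<110)]
        for q in(p,k):
            if len(q)>3:
                A=np.c_[q[:,:2]-RING,np.ones(len(q))];f=np.linalg.lstsq(A,q[:,2],rcond=None)[0]
                print(n,len(q),cv2.minEnclosingCircle(q[:,:2].astype(np.float32)),'z',np.percentile(q[:,2],[5,50,95]),'slope',f[:2])
```

```text
low True t 35.5 tcp [ 645.3 -132.8   72.1] w 0.196 F [-1.1 -0.2  4.3]
rel t 36.1 tcp [ 644.7 -132.5   71.1] w 1.0 F [ 0.7  0.4 -0.3]
away t 38.1 tcp [ 480.6 -329.2  219.6] w 1.0 F [0.4 1.1 0.4]
scene 429 ((647.1783447265625, -135.20265197753906), 37.33087921142578) z [64.82788652 69.50085026 71.75681243] slope [-0.03420085 -0.00733182]
scene 54 ((647.299560546875, -134.13565063476562), 10.177966117858887) z [82.48024458 89.11187377 92.36693124] slope [-0.44357635 -0.03950203]
top 575 ((644.0755004882812, -135.51449584960938), 35.030277252197266) z [65.88108197 68.99758961 72.09369949] slope [ 0.0136417  -0.00506323]
top 49 ((643.681884765625, -135.2218780517578), 9.187995910644531) z [85.49389626 90.3224084  93.33733273] slope [ 0.24557252 -0.14037586]
```

View pics/fscene.png

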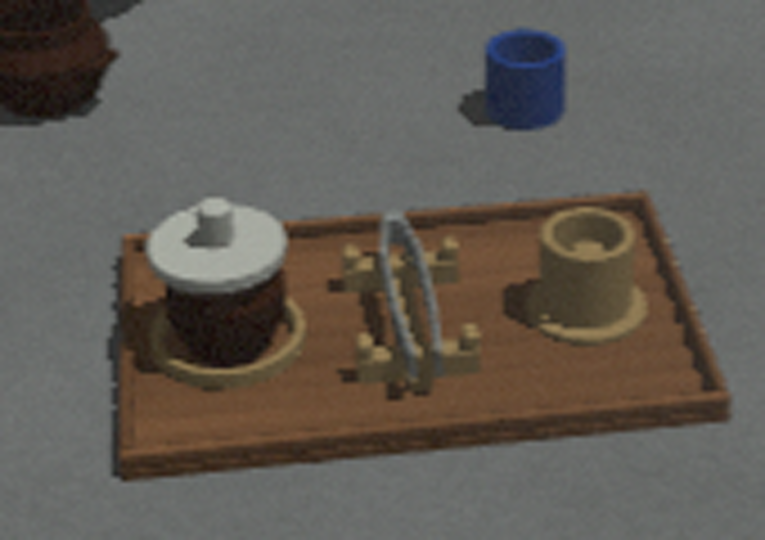

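View pics/ftop.png

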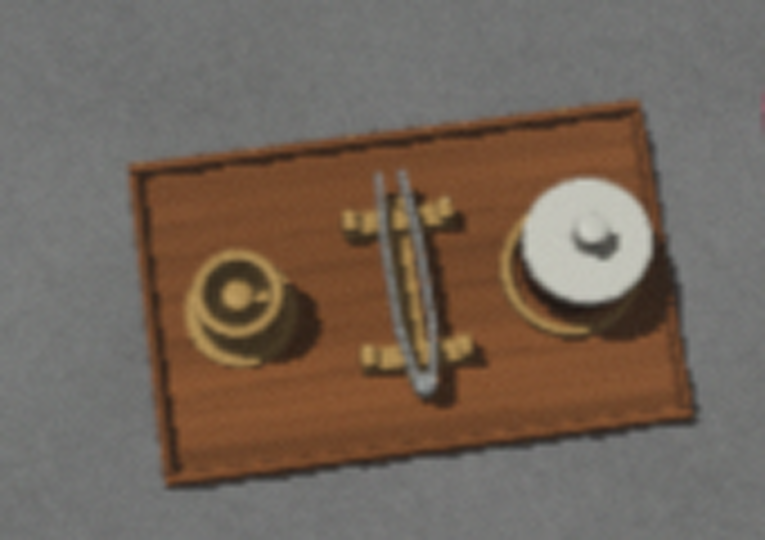

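The lid sits level with its top at z≈69, as expected, and covers the rim. Everything is in place, so I hand the job in.

Run:
```python
from h import *
arm.close_job();print(arm.read_time_s())
```

```text
the job is handed in; nothing more can be done
the job is handed in; nothing more can be done
```

The tray is set and the job is handed in at about 38 s on the robot's clock. I placed the tongs first, then the tube, then the jar in its ring, and last the small white lid on the jar. I did not touch the look-alikes.

My last checks, from pictures and depth:
- **Tongs:** they lie between the stubs, along the rest, centred within about 1.5 mm.
- **Tube:** it stands upright over the post, on the disc.
- **Jar:** it stands upright in the ring, with its rim at about 66 mm above the table.
- **Lid:** it is level with its top at about 69 mm, as expected, and sits about 2.5 mm off the jar's centre, within the 9 mm play.
- **Arm:** it was clear of everything at hand-in.

**Disagreements:**
- The two cameras differ by 2–4 mm in x, so I averaged them.
- The gripper read about 59.5 mm on the 62 mm jar. I put that down to the width reading, and the jar went in without trouble.
- A drawn outline of the tongs looked too short in one picture, but the depth points and the final top view show them centred.

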